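# Stand up the finish sample and light it with the inspection torch

## Robot

A 6-joint arm with a two-finger parallel gripper is mounted at the origin on the work surface. World frame = base frame: x ahead of the robot, y to its left, z up, the work surface at z = 0. Lengths are in m, angles in rad, forces in N, time in s.
With the tool pointing down it reaches from about 0.25 to 0.725 m from the base axis. Payload 9.7 kg.
Tool frame: the origin (TCP) lies on the centre line of the jaws, within the pads' length; the fingertips stand 25 mm ahead of it and the grasp point (between the pads) lies 6 mm ahead of it (robot.tip_reach is the distance from the TCP to the fingertips, in m); x points along the fingers, z is the direction in which the jaws open and shut, and the axes are right-handed (so a half turn about x gives the same grasp; the last joint's range is limited). The gripper opens to 85 mm and grips with 20 to 120 N. Pads are 22 mm wide; open, the fingers measure 114 mm over their backs; the gripper's body (76 mm by 85 mm) begins 54 mm behind the grasp point. The pads swing forward as they close: fully open they stand 13 mm farther back than shut.
Start: joints at [-1.309, 0.087, 0.176, 1.66, 0, 1.571], TCP at [0.142, -0.531, 0.256] pointing down, gripper open.
Joint ranges: [-3.13, 3.13], [-0.85, 1.81], [-1.15, 1.24], [-2.2, 2.28], [-1.44, 1.52], [-3.14, 3.14]. Speed limits (rad/s): [2.22, 2.22, 2.57, 3.14, 3.14, 3.14].

## Interface

Orientations are given as [roll, pitch, yaw] about the fixed x, y, z axes, in that order (R = Rz(yaw) Ry(pitch) Rx(roll)).
In Python, from rig import robot gives the robot as it stands. Calls block until the motion is done:
- robot.reach(position, orientation): joint-space move of the TCP to a pose.
- robot.move_l(position, attitude=None, feed=0.15, f_stop=None): straight line of the TCP; attitude=None keeps the orientation; feed is the mean speed in m/s. With f_stop (N) it stops when the force on the tool has changed by that much, and returns True; else False.
- robot.move_j(angles): joint-space move.
- robot.ungrasp() and robot.clamp(grasp_force=None): open the fingers fully, or close them until they stop; grasp_force is the grip in N (None keeps the last).
- robot.wait(seconds).
- robot.solve_ik(position, orientation): joint angles nearest the present ones, or None.
- robot.camera(name): name is "side" or "top" or "wrist"; returns a dict with "img" (480x640x3 uint8, blue, green, red), "vfov" (degrees; the focal length in pixels is half the picture's height over the tangent of half this angle, whatever the lens; pixels are square), "cx", "cy" (the principal point, pixels), "dist_coeffs" ([k1, k2, p1, p2, k3] as OpenCV has them; the pictures are not rectified), "R" (3x3) and "t" (3): a world point X has camera coordinates R X + t; the wrist camera has in their place "mount" (4x4, takes a point from camera to tool coordinates, whose origin is the TCP and whose axes are the tool frame's). Camera axes: x right, y down, z forward; pixel columns grow to the right and rows downward; lengths in m; the calibration is good to about 2 mm. A picture is of the moment at which its call begins: read the wrist's pose just before it. There is no depth.
A pose or a line that the arm cannot do raises robot.Unreachable and nothing moves.
- robot.finish_job(): hands the job in, once; it reports no verdict.
Readings, each from a call of its own:
- robot.current_time_s(): time.
- robot.current_joint_positions(): joint angles.
- robot.current_dq(): joint speeds.
- robot.current_joint_efforts(): joint torques, N m.
- robot.current_position(): TCP position.
- robot.current_eef_rot(): TCP orientation.
- robot.current_contact_force(): force on the tool from outside, world axes, zero at the start.
- robot.current_wrist_torque(): the same for the moment, N m.
- robot.current_finger_gap(): finger opening in m.
Only numpy, scipy, OpenCV 4.12 (cv2) and the standard library are available. Lean on these libraries where they do the work, as an engineer would, in place of code of your own. Each camera call takes 0.05 s, during which the arm holds its last target. There are 200 camera calls.

## Task

Stand the wooden finish sample upright on one of its short ends on the low wooden block where it lies, and let go of it; then draw the inspection torch out of its tool rack, turn it to roughly level and hold it in the air shining at the middle of a broad face of the sample, fairly square on, with the lens some 10 to 20 cm away. Finish while still holding the torch there steadily, touching neither the sample nor anything else with it, and leave the other things on the bench and in the rack where they are.

Things in the scene. Friction and masses are not known exactly. Their poses are not given: they have to be found in the camera images.
- panel: finish sample: a plain pale wooden board, 120 x 60 x 20 mm, about 0.1 kg, at first lying flat on the riser. Origin at its middle; x along the 120 mm length, y along the 60 mm width, z square to the two broad faces
- torch: inspection torch: aluminium cylinder 165 mm long, about 0.16 kg, with a 34 mm thick head over the first 32 mm at the lens end, then a 28 mm thick barrel with black rings to the tail, which has a small black button. It stands head down, tail up, loosely in one of the rack's three holes. Origin at the centre of the lens face; z runs from the lens towards the tail, so it shines along -z
- riser: sturdy flat wooden block fixed to the bench, 200 x 200 x 70 mm tall, origin at the centre of its underside; its flat top is 70 mm above the bench
- rack: wooden tool rack (a drilled bar) fixed to the bench, 80 x 250 x 60 mm tall (x, y, z), origin at the centre of its underside, z up; three round holes 38 mm wide and 45 mm deep (floors 15 mm above the bench) at y = -80, 0 and +80 mm; the torch stands in one, the brush and scraper in the others. The bench surface is at height 0
- brush: dome brush with pale turned handle and brass ferrule, 34 mm thick at the foot, 118 mm tall, bristles up, in another hole of the rack; origin at the centre of its underside; leave alone
- scraper: scraper standing blade up in the remaining hole: dark wooden handle 34 mm thick and 60 mm tall, blade 34 mm wide, 114 mm tall in all; origin at the centre of its underside; leave alone
- jar: amber glass jar, 60 mm diameter, 75 mm tall; origin at the centre of its underside; leave alone
- tin: flat round steel tin, 84 mm diameter, 30 mm tall; origin at the centre of its underside; leave alone
- sander: cork sanding block, 100 x 60 mm, 50 mm tall with its wooden grip; origin at the centre of its underside; leave alone
- tape: roll of paper tape lying flat, 90 mm diameter, 25 mm tall; origin at the centre of its underside; leave alone
- flask: blue plastic bottle with a black cap, 64 mm diameter, 150 mm tall; origin at the centre of its underside; leave alone
Things that resemble listed ones, but are neither listed nor needed, are in the scene too. Leave any green or orange look-alike of the torch alone.

How it is judged:
By the outcome, as a careful person would: the job done as asked, in the order asked, and still so for the second after the job is handed in, while the arm keeps its last pose, push and grip.
It also fails if it takes over 64 s, if anything falls off the work surface, if the arm or the gripper's body presses on something with over 40 N, if the wrist force passes 120 N, or if a joint passes its speed limit or range.

## Working session

There is one attempt and no reset: what is moved stays moved. The work goes in short steps, each a Python script; the robot and the scene stay as the last script left them, time stands still between calls to the robot, and variables do not carry over. Pictures are saved under pics/ and viewed, about 8 in all and at most 12, crops included, and the job is handed in when it is done.

```bash
ls; mkdir -p pics; python3 - <<'E'
from rig import robot
import cv2,numpy as np,pickle
for n in("side","top"):
    c=robot.camera(n); cv2.imwrite(f"pics/{n}0.png",c["img"]); pickle.dump(c,open(f"{n}0.pkl","wb"))
    print(n,c["vfov"],c["cx"],c["cy"],c["dist_coeffs"],np.round(c["R"],3).tolist(),c["t"], -np.array(c["R"]).T@c["t"])
print(robot.current_position(),robot.current_eef_rot(),robot.current_time_s())
E
```

```text
pics
side 49.83787828067381 323.1455604708551 240.41639575081464 [-0.08556207  0.          0.          0.          0.        ] [[-0.901, -0.433, 0.014], [-0.254, 0.502, -0.827], [0.351, -0.749, -0.562]] [0.5212674  0.20902421 1.01282363] [0.16737594 0.87917608 0.73502194]
top 47.97950023597455 328.25685954662157 225.6582031521946 [-0.07360942  0.          0.          0.          0.        ] [[0.006, -1.0, 0.028], [-0.994, -0.009, -0.112], [0.112, -0.028, -0.993]] [0.01567494 0.57100536 1.04100838] [0.45058714 0.04969617 1.09749387]
[ 0.14230125 -0.53109404  0.25565605] [3.13233632 1.56962567 1.82335227] 0.1
```

View pics/top0.png

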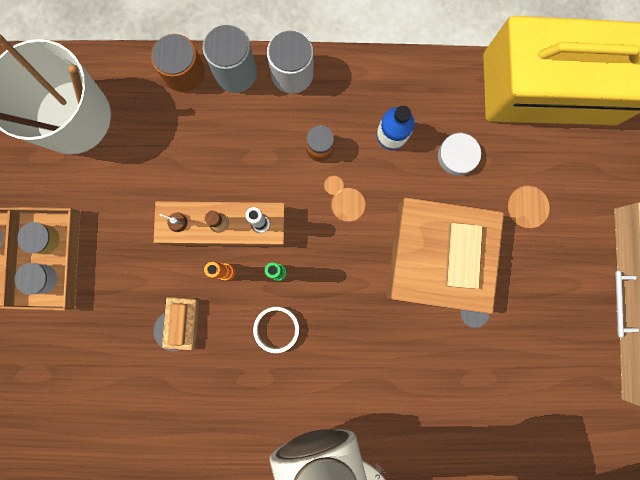

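View pics/side0.png

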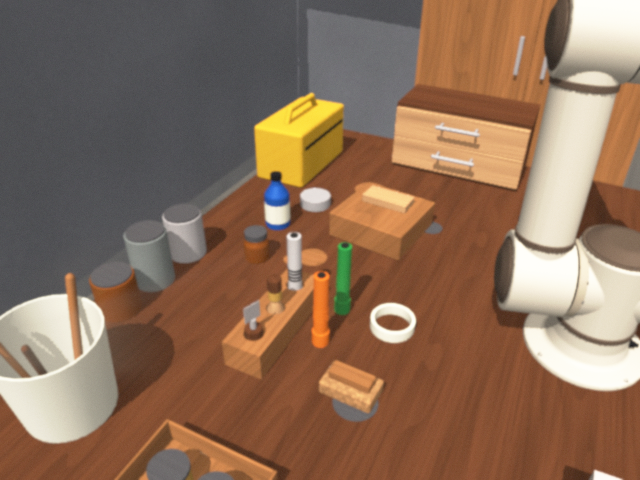

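The top view shows the panel around (465,255) on the riser (447,255). The torch tail is near (255,214) in the rack's -y hole, with the green (275,271) and orange (215,270) look-alikes beside the rack. The side view agrees, with the silver torch at (294,260). Next I'll measure them.

```bash
cat > h.py <<'E'
import numpy as np,cv2,pickle
def K(c):
    f=240/np.tan(np.radians(c["vfov"])/2); return np.array([[f,0,c["cx"]],[0,f,c["cy"]],[0,0,1.]])
def pose(c):
    return np.array(c["R"]),np.array(c["t"])
def ray(c,px):
    u=cv2.undistortPoints(np.array(px,float).reshape(-1,1,2),K(c),np.array(c["dist_coeffs"])).reshape(-1,2)
    R,t=pose(c); d=np.c_[u,np.ones(len(u))]@R; return -R.T@t,d
def onplane(c,px,z):
    o,d=ray(c,px); return o+d*((z-o[2])/d[:,2])[:,None]
def proj(c,X):
    R,t=pose(c); return cv2.projectPoints(np.array(X,float).reshape(-1,1,3),cv2.Rodrigues(R)[0],t,K(c),np.array(c["dist_coeffs"]))[0].reshape(-1,2)
def tri(c1,p1,c2,p2):
    o,d=ray(c1,p1);q,e=ray(c2,p2);d=d[0];e=e[0]
    s=np.linalg.lstsq(np.c_[d,-e],q-o,rcond=None)[0]; a=o+d*s[0];b=q+e*s[1]
    return (a+b)/2,np.linalg.norm(a-b)
E
python3 - <<'E'
from h import *
np.set_printoptions(precision=4,suppress=True)
t=pickle.load(open("top0.pkl","rb"));s=pickle.load(open("side0.pkl","rb"))
im=t["img"];hsv=cv2.cvtColor(im,cv2.COLOR_BGR2HSV)
print("hsv panel",hsv[255,465],"riser",hsv[255,425],"rack",hsv[238,200],"bench",hsv[380,450])
def big(m,roi):
    x0,y0,x1,y1=roi;mm=np.zeros_like(m);mm[y0:y1,x0:x1]=m[y0:y1,x0:x1]
    mm=cv2.morphologyEx(mm,cv2.MORPH_OPEN,np.ones((3,3)))
    return max(cv2.findContours(mm,0,2)[0],key=cv2.contourArea)
p=hsv[255,465].astype(int)
m=cv2.inRange(hsv,np.array([p[0]-5,max(p[1]-45,0),150]),np.array([p[0]+6,p[1]+35,255]))
cn=big(m,(400,200,510,310)); X=onplane(t,cn.reshape(-1,2),.09)
r=cv2.minAreaRect((X[:,:2]*1000).astype(np.float32));print("panel",r)
m=cv2.inRange(hsv,np.array([5,60,130]),np.array([25,200,255]))
cn=big(m,(385,190,510,320)); X=onplane(t,cn.reshape(-1,2),.07)
r=cv2.minAreaRect((X[:,:2]*1000).astype(np.float32));print("riser",r, cv2.boundingRect(cn))
cn=big(m,(140,190,300,255)); X=onplane(t,cn.reshape(-1,2),.06)
print("rack",cv2.minAreaRect((X[:,:2]*1000).astype(np.float32)))
print("tail top plane .18",onplane(t,[[254,214]],.18), "tri",tri(t,[254,214],s,[294,234]))
print("green/orange",onplane(t,[[275,271],[213,269]],.165))
print("tape",onplane(t,[[276,330]],.025),"flask",onplane(t,[[403,114]],.15))
a=cv2.resize(im[190:300,140:300],None,fx=4,fy=4,interpolation=2);b=cv2.resize(im[185:325,385:525],None,fx=3.14,fy=3.14,interpolation=2)[:440]
cv2.imwrite("pics/crop1.png",cv2.resize(np.hstack([a[:439],b[:439]]),(800,325)))
E
```

```text
hsv panel [ 22  92 253] riser [ 14 144 226] rack [ 14 144 228] bench [ 10 152 141]
panel ((510.45965576171875, -236.3094024658203), (59.50550079345703, 119.30789947509766), 85.39991760253906)
riser ((515.1834716796875, -210.82473754882812), (246.23114013671875, 251.5118408203125), 89.82638549804688) (385, 190, 125, 130)
rack ((582.90234375, 232.97225952148438), (105.56468200683594, 310.3501281738281), 0.5492027401924133)
tail top plane .18 [[0.573  0.1516 0.18  ]] tri (array([0.572 , 0.1509, 0.1836]), np.float64(0.0012865068501771032))
green/orange [[0.4764 0.1151 0.165 ]
 [0.4789 0.2218 0.165 ]]
tape [[0.3648 0.1212 0.025 ]] flask [[ 0.7641 -0.1119  0.15  ]]
```

View pics/crop1.png

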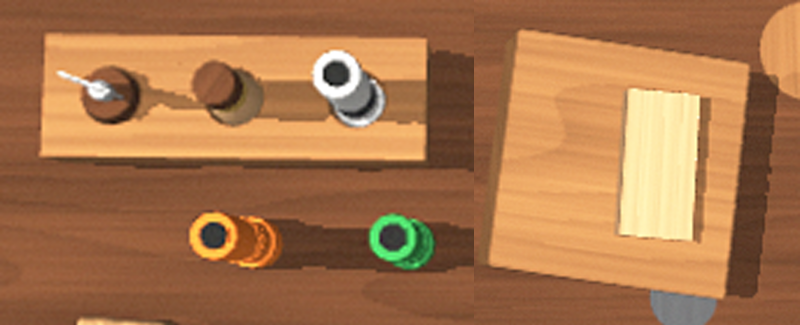

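The crop confirms the corners. Next I'll compute the riser and rack poses, then search the IK for grasp, placing and holding poses.

```bash
cat >> h.py <<'E'
from scipy.spatial.transform import Rotation as Ro
def eul(x,z):
    x=np.array(x,float);x/=np.linalg.norm(x);z=np.array(z,float);z-=x*(x@z);z/=np.linalg.norm(z)
    return Ro.from_matrix(np.c_[x,np.cross(z,x),z]).as_euler("xyz")
def tdir(az,el):  # deg; el positive = up
    a,e=np.radians([az,el]); return np.array([np.cos(a)*np.cos(e),np.sin(a)*np.cos(e),np.sin(e)])
E
python3 - <<'E'
from h import *
from rig import robot
np.set_printoptions(precision=3,suppress=True)
t=pickle.load(open("top0.pkl","rb"))
X=onplane(t,[[403.9,197.9],[503.2,212.5],[491.6,312.6],[391.4,298.4]],.07);print("riser",X[:,:2],X.mean(0),np.linalg.norm(np.diff(X,axis=0),axis=1))
Y=onplane(t,[[155.2,201.1],[284.4,202.8],[284.4,244],[153.5,243]],.06);print("rack",Y[:,:2],Y.mean(0),np.linalg.norm(np.diff(Y,axis=0),axis=1), "tip",robot.tip_reach)
rc=X.mean(0)
def ok(g,x,z,back=0.006):
    x=x/np.linalg.norm(x)
    for s in(1,-1):
        q=robot.solve_ik(list(g-back*x),list(eul(x,s*np.array(z))))
        if q is not None: return np.array(q)
# panel flat grasp
for az in (0,):
  long=tdir(-4.6,0);wid=np.array([-long[1],long[0],0])
  g=np.array([.510,-.236,.091])+.02*long
  print("flat",ok(g,np.array([0,0,-1.]),wid), ok(g+[0,0,.13],np.array([0,0,-1.]),wid))
for az in (10,-10,-22,-35,-50,-70,-90):
  h=tdir(az,0);w=np.array([-h[1],h[0],0])
  r=[ok(np.array([rc[0],rc[1],z]),h,w) for z in(.155,.2)]+[ok(np.array([rc[0],rc[1],.155])-.1*h,h,w)]
  print("place",az,r)
# torch grasp
hole=np.array([.571,.147,0])
for az in (90,60,45,120):
  for el in(0,-20,-40):
    h=tdir(az,el);w=np.array([-h[1],h[0],0])
    print("torch",az,el,[ok(hole+[0,0,z],h,w) for z in(.13,.27)],ok(hole+[0,0,.13]-.1*h,h,w) is not None)
E
```

```text
riser [[ 0.622 -0.125]
 [ 0.596 -0.321]
 [ 0.402 -0.293]
 [ 0.429 -0.1  ]] [ 0.512 -0.21   0.07 ] [0.198 0.196 0.195]
rack [[0.613 0.358]
 [0.612 0.106]
 [0.531 0.105]
 [0.531 0.358]] [0.572 0.232 0.06 ] [0.251 0.08  0.252] tip 0.025
flat [-0.421  0.158 -0.054  1.359  0.    -0.341] [-0.421  0.152  0.191  1.609  0.    -0.341]
place 10 [None, None, None]
place -10 [None, None, None]
place -22 [None, None, None]
place -35 [None, None, None]
place -50 [None, None, None]
place -70 [array([ 0.095, -0.052, -1.076, -1.025, -1.317,  0.   ]), array([ 0.095, -0.205, -1.069, -0.865, -1.317,  0.   ]), None]
place -90 [None, None, None]
torch 90 0 [None, None] False
torch 90 -20 [array([-0.178,  0.396, -0.062,  1.567,  1.18 , -2.056]), array([-0.178,  0.31 ,  0.106,  1.821,  1.18 , -2.056])] True
torch 90 -40 [array([-0.099,  0.207, -0.109,  1.372,  0.867, -1.724]), array([-0.099,  0.169,  0.119,  1.638,  0.867, -1.724])] True
torch 60 0 [array([-0.188,  0.091, -1.018, -1.109,  1.235,  0.   ]), array([-0.188, -0.316, -0.975, -0.659,  1.235,  0.   ])] True
torch 60 -20 [array([-0.155, -0.266, -0.81
[... 252 characters left out ...]
107, -0.536, -1.11 , -0.574,  0.892,  0.   ])] False
torch 45 -20 [array([-0.075, -0.47 , -1.026, -0.047,  0.793, -0.379]), array([-0.075, -0.626, -0.829,  0.306,  0.793, -0.379])] True
torch 45 -40 [array([ 0.007, -0.414, -0.743,  0.538,  0.568, -0.565]), array([ 0.007, -0.459, -0.501,  0.826,  0.568, -0.565])] True
torch 120 0 [None, None] False
torch 120 -20 [array([-0.099,  0.865,  0.532,  2.251,  0.868, -2.697]), None] False
torch 120 -40 [array([-0.044,  0.602,  0.371,  1.909,  0.702, -2.352]), array([-0.044,  0.591,  0.625,  2.174,  0.702, -2.352])] True<stdin>:17: UserWarning: Gimbal lock detected. Setting third angle to zero since it is not possible to uniquely determine all angles.
```

The rack is square to the axes, with its -y hole at (0.572, 0.152), and the torch stands upright there. A level tool can't be reached when placing, so I'll grasp the panel with a backward lean. Searching those combinations now.

```bash
cat > s.py <<'E'
from h import *
from rig import robot
import warnings;warnings.filterwarnings("ignore")
np.set_printoptions(precision=2,suppress=True)
rc=np.array([.512,-.21,0]);pc=np.array([.510,-.236,.09]);Z=np.array([0,0,1.])
def ik(g,x,z):
    return robot.solve_ik(list(g-.006*x),list(eul(x,z)))
lo=np.array([-3.13,-.85,-1.15,-2.2,-1.44,-3.14]);hi=np.array([3.13,1.81,1.24,2.28,1.52,3.14])
for th in (25,35,45):
  c,s=np.cos(np.radians(th)),np.sin(np.radians(th))
  for sg in (1,-1):
    l=sg*tdir(-4.6,0); d0=-Z*c-l*s; w=np.cross(Z,l)
    for f in(1,-1):
      G=[ik(pc+.02*l+[0,0,k],d0,f*w) for k in(0.001,.12)]
      if any(q is None for q in G): continue
      for az in range(-180,180,20):
        hz=tdir(az,0); d1=hz*c-Z*s; w1=np.cross(hz*-1,Z)*-1
        # rotation l->Z, n=Z->-hz : w=Z x l -> -hz x Z
        w1=np.cross(-hz,Z)
        P=[ik(rc+[0,0,.15],d1,f*w1),ik(rc+[0,0,.20],d1,f*w1),ik(rc+[0,0,.15]-.1*d1,d1,f*w1)]
        if any(q is None for q in P): continue
        m=min(np.min(np.r_[np.array(q)-lo,hi-np.array(q)]) for q in P+G)
        print("PANEL",th,sg,f,az,"m%.2f"%m,np.array(G[0]),np.array(P[0]))
# torch
for el in(-20,-40):
  for f in(1,-1):
    h=tdir(90,el);Rg=Ro.from_euler("xyz",eul(h,f*np.array([1.,0,0])))
    q0=robot.solve_ik(list(np.array([.572,.152,.13])-.006*h),list(Rg.as_euler("xyz")))
    if q0 is None: continue
    for saz in range(-180,180,20):
      sh=tdir(saz,0);lens=rc+[0,0,.13]-.15*sh;g=lens-.115*sh
      res=[]
      for roll in range(0,360,20):
        base=Ro.from_matrix(np.c_[np.cross(Z,-sh),Z,-sh])  # x,y,z(torch)
        R=base*Ro.from_euler("z",roll,degrees=True)*Rg
        x=R.apply([1,0,0])
        if x[2]>-.3: continue
        q=robot.solve_ik(list(g-.006*x),list(R.as_euler("xyz")))
        if q is not None: res.append((roll,round(x[2],2),round(float(np.min(np.r_[np.array(q)-lo,hi-np.array(q)])),2)))
      if res: print("TORCH",el,f,"shine az",saz,res)
E
python3 s.py
```

```text
PANEL 25 1 1 -120 m0.02 [-0.37  0.58  0.41  1.83 -0.12 -0.26] [-0.    0.6   0.25  2.04 -0.9   2.51]
PANEL 25 1 1 -100 m0.22 [-0.37  0.58  0.41  1.83 -0.12 -0.26] [ 0.05  0.3  -0.1   1.62 -1.08  2.07]
PANEL 25 1 1 -80 m0.22 [-0.37  0.58  0.41  1.83 -0.12 -0.26] [ 0.06 -0.13 -0.54  0.92 -1.12  1.3 ]
PANEL 25 1 1 -60 m0.22 [-0.37  0.58  0.41  1.83 -0.12 -0.26] [-0.   -0.52 -0.91  0.36 -0.9   0.63]
PANEL 25 1 1 20 m0.22 [-0.37  0.58  0.41  1.83 -0.12 -0.26] [-0.8  -0.44 -0.84  0.45  0.97 -0.75]
PANEL 25 1 1 40 m0.22 [-0.37  0.58  0.41  1.83 -0.12 -0.26] [-0.84 -0.02 -0.43  1.09  1.13 -1.49]
PANEL 25 1 1 60 m0.22 [-0.37  0.58  0.41  1.83 -0.12 -0.26] [-0.82  0.38 -0.01  1.74  1.05 -2.2 ]
PANEL 25 1 -1 -120 m0.02 [-0.37  0.58  0.41  1.83 -0.12  2.88] [-0.    0.6   0.25  2.04 -0.9  -0.63]
PANEL 25 1 -1 -100 m0.22 [-0.37  0.58  0.41  1.83 -0.12  2.88] [ 0.05  0.3  -0.1   1.62 -1.08 -1.08]
PANEL 25 1 -1 -80 m0.22 [-0.37  0.58  0.41  1.83 -0.12  2.88] [ 0.06 -0.13 -0.54  0.92 -1.12 -1.84]
PANEL 25 1 -1 -60 m0.22 [-0.37  0.58  0.41  1.83 -0.12  2.88] [-0.   -0.52 -0.91  0.36 -0.9  -2.51]
PANEL 
[... 15515 characters left out ...]
loat64(-0.77), 0.53), (200, np.float64(-0.72), 0.2)]
TORCH -40 -1 shine az 40 [(140, np.float64(-0.59), 0.17), (160, np.float64(-0.72), 0.43), (180, np.float64(-0.77), 0.7), (200, np.float64(-0.72), 0.73), (220, np.float64(-0.59), 0.49), (240, np.float64(-0.38), 0.22)]
TORCH -40 -1 shine az 60 [(160, np.float64(-0.72), 0.19), (180, np.float64(-0.77), 0.47), (200, np.float64(-0.72), 0.73), (220, np.float64(-0.59), 0.58), (240, np.float64(-0.38), 0.34)]
TORCH -40 -1 shine az 80 [(180, np.float64(-0.77), 0.17), (200, np.float64(-0.72), 0.42), (220, np.float64(-0.59), 0.59), (240, np.float64(-0.38), 0.38)]
TORCH -40 -1 shine az 100 [(220, np.float64(-0.59), 0.13), (240, np.float64(-0.38), 0.09)]
```

I'll grasp the panel with a 35° lean, gripping across its 60 mm width, and place it with the tool at azimuth -60°. Its face then points at the robot's left, and the torch will shine along azimuth -60°.

```bash
cat >> h.py <<'E'
Z=np.array([0,0,1.]);rc=np.array([.512,-.21,0]);pc=np.array([.510,-.236,.0])
TH=np.radians(35);C_,S_=np.cos(TH),np.sin(TH)
L=-tdir(-4.6,0);d0=-Z*C_-L*S_;E0=eul(d0,np.cross(Z,L))
def tcp(g,d): return list(np.array(g)-.006*d)
def place(az):
    hz=tdir(az,0);d=hz*C_-Z*S_;return d,eul(d,np.cross(-hz,Z))
E
python3 - <<'E'
from h import *
from rig import robot
g=pc+.02*L+[0,0,.0905]
robot.reach(tcp(g+[0,0,.1],d0),list(E0))
print("t",robot.current_time_s())
hit=robot.move_l(tcp(g,d0),feed=.08,f_stop=8)
print("hit",hit,robot.current_position(),tcp(g,d0))
robot.clamp(grasp_force=60)
print("gap",robot.current_finger_gap(),robot.current_contact_force(),robot.current_time_s())
robot.move_l(tcp(g+[0,0,.12],d0),feed=.1)
print("gap",robot.current_finger_gap(),robot.current_contact_force(),robot.current_time_s())
c=robot.camera("top");cv2.imwrite("pics/t2.png",c["img"][120:360,340:640]);s=robot.camera("side");cv2.imwrite("pics/s2.png",s["img"])
cv2.imwrite("pics/both2.png",np.hstack([cv2.resize(c["img"][140:380,340:580],(400,400)),cv2.resize(s["img"][60:300,290:530],(400,400))]))
E
```

```text
t 1.7833
hit False [ 0.48691846 -0.23429851  0.09611836] [np.float64(0.4866340491692655), np.float64(-0.23412002023412842), np.float64(0.09541491226573395)]
gap 0.05876817213878694 [-0.91402591 -0.88556595  4.03846062] 3.55
gap 0.0583934420719221 [ 0.49982815 -0.19965806 -1.6676738 ] 4.9
```

View pics/both2.png

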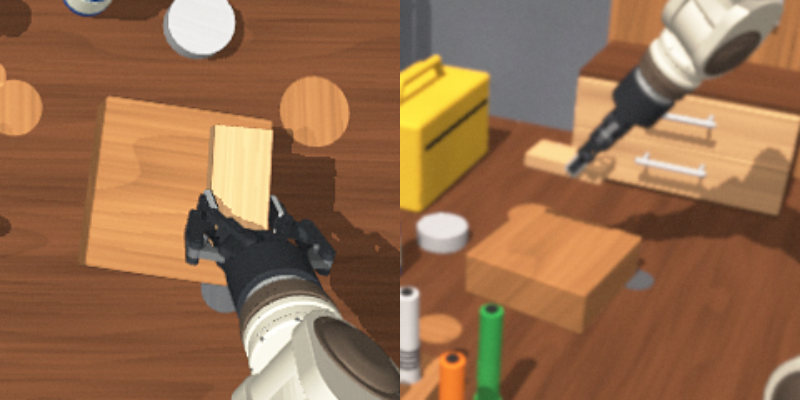

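The panel is held about level at the near part, and the riser is clear. Next I'll rotate it over the riser and check the tilt before lowering.

```bash
python3 - <<'E'
from h import *
from rig import robot
d,E=place(-60)
print(robot.solve_ik(tcp(rc+[0,0,.25],d),list(E)),robot.current_joint_positions())
robot.reach(tcp(rc+[0,0,.25],d),list(E))
robot.move_l(tcp(rc+[0,0,.175],d),feed=.1)
print("gap",robot.current_finger_gap(),robot.current_contact_force(),robot.current_time_s())
t=robot.camera("top");s=robot.camera("side")
pickle.dump((t,s),open("c3.pkl","wb"))
cv2.imwrite("pics/both3.png",np.hstack([cv2.resize(t["img"][170:330,380:540],(400,400),interpolation=2),cv2.resize(s["img"][100:280,310:490],(400,400),interpolation=2)]))
E
```

```text
[-0.05279231 -0.50969082 -0.5988919   0.82019998 -0.75708513  0.72300281] [-0.58150371 -0.47121369 -0.50901704  0.98342069  0.27920827  2.71972994]
gap 0.05808798955208411 [ 0.64993683  0.85389481 -1.03032343] 7.6417
```

View pics/both3.png

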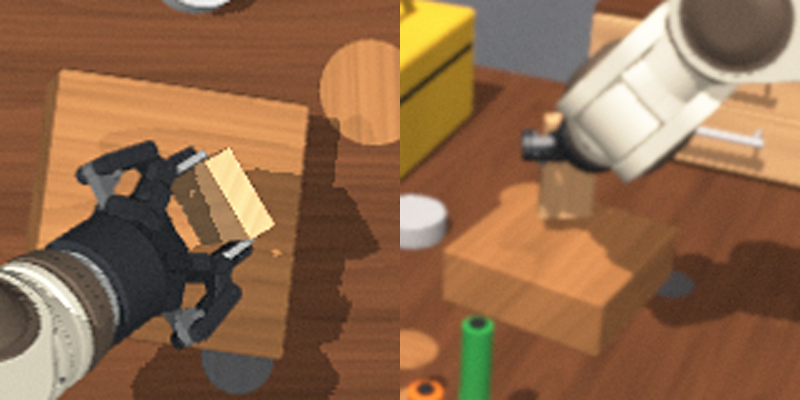

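The panel is upright in the jaws; its top face is at crop (205–275, 148–238), with the near face below it. I'll compare expected corners against this for tilt, then lower it.

```bash
python3 - <<'E'
from h import *
from rig import robot
np.set_printoptions(precision=1,suppress=True)
t,s=pickle.load(open("c3.pkl","rb"))
hz=tdir(-60,0);w=np.cross(hz,Z);m=rc+.0105*hz
P=[m+a*.03*w+b*.01*hz+[0,0,z] for z in(.215,.095) for a in(1,-1) for b in(1,-1)]
print((proj(t,P)-[380,170])*2.5);print((proj(s,P)-[310,100])*400/180)
d,E=place(-60)
p0=robot.current_position()
hit=robot.move_l(tcp(rc+[0,0,.142],d),feed=.02,f_stop=6)
p=np.array(robot.current_position())
print(hit,p*1000,np.array(tcp(rc+[0,0,.15],d))*1000,robot.current_contact_force(),robot.current_wrist_torque(),robot.current_time_s())
E
```

```text
[[273.2 223.6]
 [248.  238.5]
 [227.2 145.4]
 [202.  160.1]
 [221.7 231.5]
 [199.3 244.8]
 [181.2 162.5]
 [158.8 175.5]]
[[196.2 113.5]
 [199.9 121.2]
 [141.9 114.3]
 [144.9 122.1]
 [186.5 209.6]
 [189.8 218.2]
 [134.8 210.8]
 [137.5 219.5]]
True [ 509.6 -206.   155. ] [ 509.5 -205.7  153.4] [-0.1 -0.8  3. ] [ 0.1 -0.   0. ] 8.8583
```

The corners match within a pixel or two, so the panel is upright, and contact came at the expected height. Releasing and backing off.

```bash
python3 - <<'E'
from h import *
from rig import robot
d,E=place(-60)
robot.ungrasp();p=np.array(robot.current_position())
robot.move_l(list(p-.09*d),feed=.08)
robot.move_l(list(p-.09*d+[0,0,.12]),feed=.2)
print(robot.current_time_s(),robot.current_finger_gap())
t=robot.camera("top");s=robot.camera("side")
pickle.dump((t,s),open("c4.pkl","wb"))
cv2.imwrite("pics/both4.png",np.hstack([cv2.resize(t["img"][170:330,380:540],(400,400),interpolation=2),cv2.resize(s["img"][130:270,330:470],(400,400),interpolation=2)]))
E
```

```text
11.275 0.08514321141172493
```

View pics/both4.png

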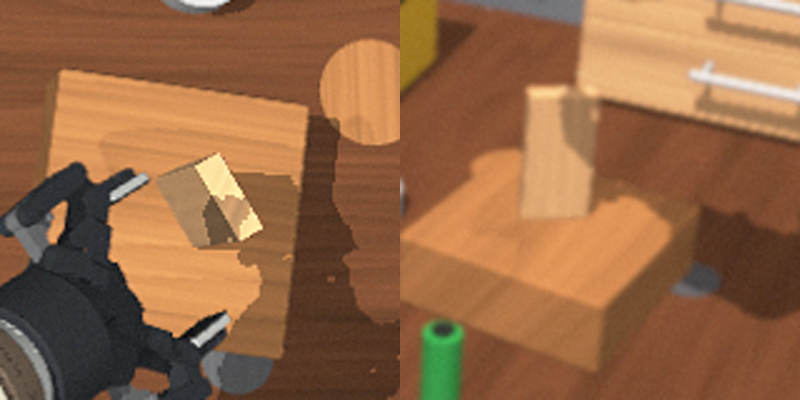

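The panel stands alone on the riser, with its top face at crop (197–262, 153–243). I'll measure its pose, then fetch the torch.

```bash
cat > torch.py <<'E'
from h import *
from rig import robot
t,s=pickle.load(open("c4.pkl","rb"))
X=onplane(t,np.array([[197,166],[219,153],[262,229],[240,243]])/2.5+[380,170],.19)
n=(X[1]-X[0]+X[2]-X[3]);n/=np.linalg.norm(n);PM=X.mean(0)*[1,1,0]+[0,0,.13]
TG=np.array([.572,.152,.130]);DL=.115
h=tdir(90,-25)
lo=np.array([-3.13,-.85,-1.15,-2.2,-1.44,-3.14]);hi=np.array([3.13,1.81,1.24,2.28,1.52,3.14])
def rg(f): return Ro.from_euler("xyz",eul(h,f*np.array([1.,0,0])))
def final(f,roll,sh,gap=.15,up=0,Rt=None):
    """tool position/euler; gap lens to near face"""
    base=Ro.from_matrix(np.c_[np.cross(Z,-sh),Z,-sh])
    R=base*Ro.from_euler("z",roll,degrees=True)*rg(f);x=R.apply([1,0,0])
    g=PM-sh*(.01+gap+DL)+[0,0,up];return list(g-.006*x),list(R.as_euler("xyz"))
if __name__=="__main__":
    np.set_printoptions(precision=3,suppress=True)
    print("panel",X.mean(0),np.linalg.norm(X[1]-X[0]),np.linalg.norm(X[2]-X[1]),"normal az",np.degrees(np.arctan2(n[1],n[0])))
    for f in(1,-1):
        e=list(rg(f).as_euler("xyz"));q=[robot.solve_ik(list(TG+v-.006*h),e) for v in([0,0,0],[0,-.05,.12],[0,0,.2])]
        print(f,[None if a is None else np.array(a) for a in q])
        for roll in range(140,241,10):
            for up in (0,.15):
                p,e=final(f,roll,n,up=up);a=robot.solve_ik(p,e)
                if a is not None: print(f,roll,up,np.array(a),"m%.2f"%np.min(np.r_[a-lo,hi-a]))
E
python3 torch.py
```

```text
panel [ 0.515 -0.221  0.19 ] 0.01796835796845936 0.059349292428280104 normal az -58.96164412631041
1 [array([-0.154,  0.329, -0.091,  1.47 ,  1.11 ,  1.218]), array([-0.239,  0.335,  0.139,  1.844,  1.077,  1.049]), array([-0.154,  0.251,  0.205,  1.844,  1.11 ,  1.218])]
1 160 0.15 [ 0.273 -0.785 -0.502  1.403 -0.331  1.304] m0.07
1 170 0 [ 0.31  -0.683 -0.713  1.267 -0.384  1.324] m0.17
1 170 0.15 [ 0.31  -0.615 -0.386  1.527 -0.384  1.324] m0.23
1 180 0 [ 0.338 -0.494 -0.592  1.378 -0.427  1.347] m0.36
1 180 0.15 [ 0.338 -0.452 -0.275  1.654 -0.427  1.347] m0.40
1 190 0 [ 0.361 -0.314 -0.477  1.496 -0.46   1.372] m0.54
1 190 0.15 [ 0.361 -0.296 -0.173  1.781 -0.46   1.372] m0.50
1 200 0 [ 0.379 -0.143 -0.367  1.618 -0.486  1.397] m0.66
1 200 0.15 [ 0.379 -0.146 -0.081  1.908 -0.486  1.397] m0.37
1 210 0 [ 0.392  0.021 -0.265  1.741 -0.507  1.423] m0.54
1 210 0.15 [ 0.392 -0.005 -0.001  2.031 -0.507  1.423] m0.25
1 220 0 [ 0.403  0.176 -0.173  1.863 -0.523  1.448] m0.42
1 220 0.15 [ 0.403  0.127  0.065  2.15  -0.523  1.448] m0.13
1 230 0 [ 0.411  0.323 -0.091  1.984 -0.535  1.473] 
[... 567 characters left out ...]
2 -0.275  1.654 -0.427 -1.794] m0.40
-1 190 0 [ 0.361 -0.314 -0.477  1.496 -0.46  -1.77 ] m0.54
-1 190 0.15 [ 0.361 -0.296 -0.173  1.781 -0.46  -1.77 ] m0.50
-1 200 0 [ 0.379 -0.143 -0.367  1.618 -0.486 -1.744] m0.66
-1 200 0.15 [ 0.379 -0.146 -0.081  1.908 -0.486 -1.744] m0.37
-1 210 0 [ 0.392  0.021 -0.265  1.741 -0.507 -1.719] m0.54
-1 210 0.15 [ 0.392 -0.005 -0.001  2.031 -0.507 -1.719] m0.25
-1 220 0 [ 0.403  0.176 -0.173  1.863 -0.523 -1.694] m0.42
-1 220 0.15 [ 0.403  0.127  0.065  2.15  -0.523 -1.694] m0.13
-1 230 0 [ 0.411  0.323 -0.091  1.984 -0.535 -1.669] m0.30
-1 230 0.15 [ 0.411  0.25   0.114  2.262 -0.535 -1.669] m0.02
-1 240 0 [ 0.416  0.461 -0.023  2.1   -0.544 -1.644] m0.18
```

Panel pose: (0.515, -0.221), top face 18 x 59 mm, normal at azimuth -59°. I'll grasp the torch with f=1.

```bash
python3 - <<'E'
from torch import *
np.set_printoptions(precision=3,suppress=True)
e=list(rg(1).as_euler("xyz"))
robot.reach([.45,0,.36],list(eul([.2,.05,-1],[.3,-.95,0])) if False else list(eul([0.02,.02,-1],[1,0,0])))
print(robot.current_joint_positions(),robot.current_time_s())
robot.reach(list(TG+[0,-.05,.12]-.006*h),e)
hit=robot.move_l(list(TG-.006*h),feed=.1,f_stop=6)
print(hit,robot.current_position(),TG-.006*h,robot.current_time_s())
if not hit:
    robot.clamp(grasp_force=50)
    print("gap",robot.current_finger_gap(),robot.current_contact_force())
    t=robot.camera("top");s=robot.camera("side");pickle.dump((t,s),open("c5.pkl","wb"))
    cv2.imwrite("pics/both5.png",np.hstack([cv2.resize(t["img"][150:310,200:360],(400,400),interpolation=2),cv2.resize(s["img"][190:350,230:390],(400,400),interpolation=2)]))
E
```

```text
[-0.012 -0.104  0.191  1.846  0.018  1.558] 12.2167
False [0.572 0.146 0.133] [0.572 0.147 0.133] 14.6583
gap 0.026614159526533617 [0.251 0.105 0.797]
```

View pics/both5.png

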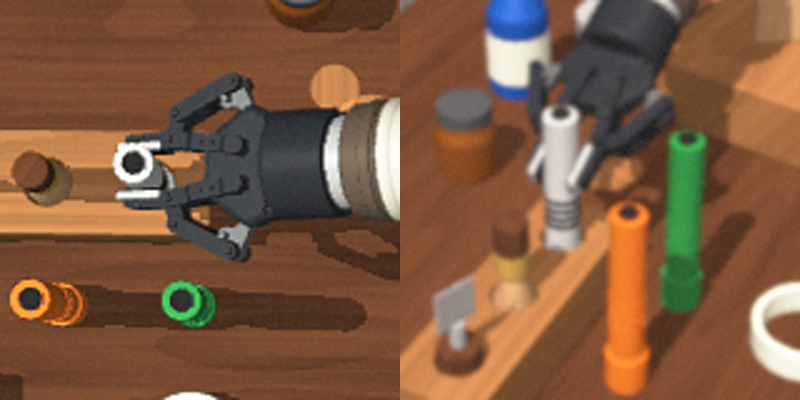

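The silver torch's barrel is centred in the jaws, with the green and orange look-alikes untouched. Drawing it out and levelling it above the holding pose.

```bash
python3 - <<'E'
from torch import *
np.set_printoptions(precision=3,suppress=True)
robot.move_l(list(TG+[0,0,.2]-.006*h),feed=.12)
print("gap",robot.current_finger_gap(),robot.current_contact_force(),robot.current_time_s())
p,e=final(1,190,n,gap=.15,up=.15);robot.reach(p,e)
print("gap",robot.current_finger_gap(),robot.current_contact_force(),robot.current_time_s())
p,e=final(1,190,n,gap=.15);robot.move_l(p,feed=.1);robot.wait(.3)
print(p,robot.current_position(),"gap",robot.current_finger_gap(),robot.current_contact_force(),robot.current_time_s())
t=robot.camera("top");s=robot.camera("side");pickle.dump((t,s),open("c6.pkl","wb"))
cv2.imwrite("pics/both6.png",np.hstack([cv2.resize(t["img"][170:370,270:530],(400,308),interpolation=2),cv2.resize(s["img"][90:290,260:520],(400,308),interpolation=2)]))
g=PM-n*(.01+.15+.115);lens=PM-n*.16;tail=lens-n*.165
print("exp lens,tail top",(proj(t,[lens,tail])-[270,170])*400/260,"side",(proj(s,[lens,tail])-[260,90])*400/260+[400,0])
E
```

```text
gap 0.026977345977624963 [ 0.448  0.577 -2.039] 17.1417
gap 0.02657034539904394 [ 0.114  0.181 -2.359] 18.5417
[np.float64(0.37280148636902116), np.float64(0.017320866808217327), np.float64(0.13535523361173418)] [0.373 0.017 0.135] gap 0.026518767199000925 [-0.685  0.226 -1.673] 20.4917
exp lens,tail top [[180.705 195.179]
 [ 58.33  269.017]] side [[613.712 196.638]
 [641.096 264.072]]
```

View pics/both6.png

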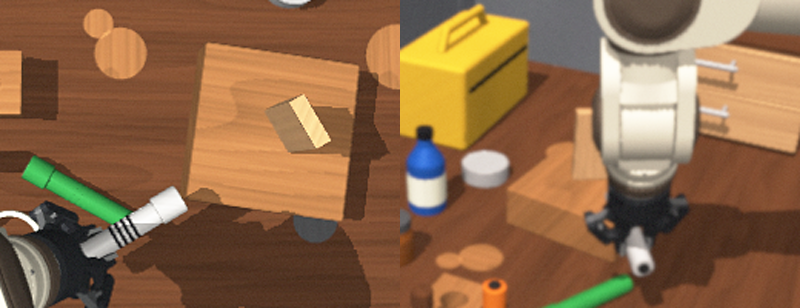

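The sample stands and the torch lens is at crop (178,195), where expected. However, the green look-alike has been knocked over: head near crop (40,172), lying under my gripper, probably hit during the swing. I have time to mend this (20 s used). I'll put the torch back in its hole via a higher path, stand the green one back at its spot, and fetch the torch again.

```bash
python3 - <<'E'
from torch import *
np.set_printoptions(precision=3,suppress=True)
p,e=final(1,190,n,gap=.15);eg=list(rg(1).as_euler("xyz"))
robot.move_l(list(np.array(p)+[0,0,.16]),feed=.25)
# higher waypoint near the rack before descending
up=.24
while robot.solve_ik(list(TG+[0,0,up]-.006*h),eg) is None: up-=.01
robot.reach(list(TG+[0,0,up]-.006*h),eg)
robot.move_l(list(TG+[0,0,.065]-.006*h),feed=.2)
hit=robot.move_l(list(TG+[0,0,.002]-.006*h),feed=.05,f_stop=6)
print(up,hit,robot.current_position(),TG-.006*h,robot.current_contact_force(),robot.current_time_s())
t=robot.camera("top");s=robot.camera("side");pickle.dump((t,s),open("c7.pkl","wb"))
o=pickle.load(open("top0.pkl","rb"))["img"]
dif=cv2.absdiff(cv2.cvtColor(o,6),cv2.cvtColor(t["img"],6))
for nm,im in(("before",o),("now",t["img"])):
    hs=cv2.cvtColor(im,cv2.COLOR_BGR2HSV)
    for col,a,b in(("orange",(3,190,150),(14,255,255)),("green",(50,120,50),(80,255,255))):
        m=cv2.inRange(hs,a,b)
        if col=="orange": m[:250]=0;m[290:]=0
        ys,xs=np.nonzero(m);print(nm,col,len(xs),xs.mean(),ys.mean(),cv2.minAreaRect(np.c_[xs,ys].astype(np.float32)))
cv2.imwrite("pics/t7.png",cv2.resize(t["img"][180:360,140:400],(780,540),interpolation=2))
E
```

```text
0.24 True [0.572 0.147 0.174] [0.572 0.147 0.133] [-0.441  1.104  5.449] 24.45
before orange 154 224.2077922077922 272.18831168831167 ((218.963134765625, 270.9057312011719), (28.880903244018555, 17.020719528198242), 5.194429397583008)
before green 247 276.07287449392715 271.40485829959516 ((275.1500244140625, 271.04998779296875), (21.81971549987793, 16.443843841552734), 18.434947967529297)
now orange 129 221.28682170542635 270.92248062015506 ((217.97134399414062, 270.8155822753906), (28.518760681152344, 17.020719528198242), 5.19442892074585)
now green 1194 322.6683417085427 296.8785594639866 ((324.22930908203125, 297.5796203613281), (83.47989654541016, 16.759824752807617), 28.610462188720703)
```

View pics/t7.png

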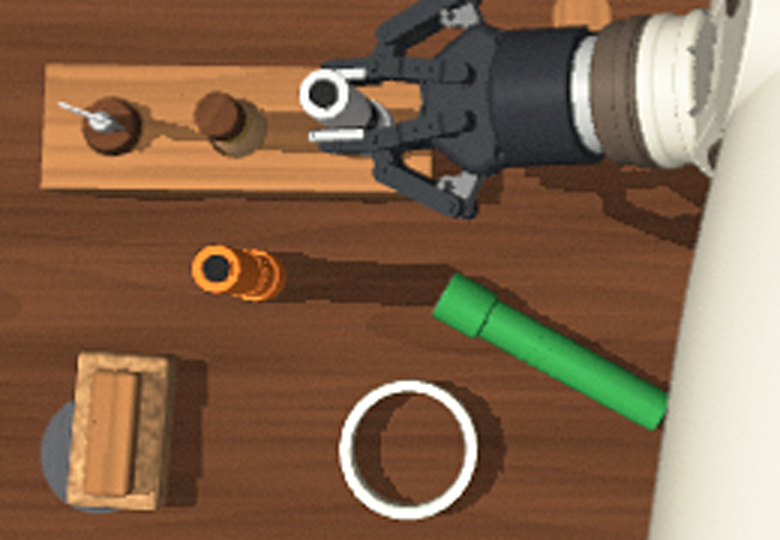

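Orange and the rest haven't moved. Green lies with its head at crop (460,305) and tail at (655,410). My torch's head is catching on the hole rim, so I'll try small lateral offsets, -y first because gravity would have swung the lens towards +y.

```bash
python3 - <<'E'
from torch import *
np.set_printoptions(precision=4,suppress=True)
print("tail exp",proj(pickle.load(open("c7.pkl","rb"))[0],[[.572,.152,.2215]]),"seen 247.7,211", robot.current_wrist_torque())
B=TG-.006*h;ok=False
for dx,dy in((0,-.002),(0,-.004),(.002,-.002),(-.002,-.002),(0,.002)):
    o=np.array([dx,dy,0])
    robot.move_l(list(B+o+[0,0,.046]),feed=.1)
    hit=robot.move_l(list(B+o+[0,0,.028]),feed=.05,f_stop=5)
    print(dx,dy,hit,robot.current_position(),robot.current_contact_force(),robot.current_time_s())
    if not hit: ok=True;break
if ok:
    hit=robot.move_l(list(B+o+[0,0,-.003]),feed=.04,f_stop=5)
    print("seat",hit,np.array(robot.current_position())-B,robot.current_contact_force(),robot.current_time_s())
E
```

```text
tail exp [[250.9991 211.2399]] seen 247.7,211 [0.0373 0.0621 0.0982]
0 -0.002 True [0.5723 0.1448 0.1746] [ 0.5765 -0.3265  4.7297] 25.0333
0 -0.004 True [0.5723 0.1428 0.1748] [-0.3061 -0.8545  5.3022] 25.5167
0.002 -0.002 True [0.5742 0.1449 0.1747] [-0.5059  1.0596  5.1981] 26.0
-0.002 -0.002 True [0.5704 0.1448 0.1747] [ 1.5062 -0.0795  4.3006] 26.4833
0 0.002 True [0.5723 0.149  0.1742] [ 0.4056 -0.6003  5.1557] 26.975
```

The tail appears about 4–5 mm off towards +y, which suggests the torch tilted in the jaws when it hit the green one. I'll look closely at the tilt.

```bash
python3 - <<'E'
from torch import *
np.set_printoptions(precision=1,suppress=True)
B=TG-.006*h
robot.move_l(list(B+[0,0,.075]),feed=.1)
t=robot.camera("top");s=robot.camera("side");pickle.dump((t,s),open("c8.pkl","wb"))
cv2.imwrite("pics/both8.png",np.hstack([cv2.resize(t["img"][180:250,220:290],(400,400),interpolation=2),cv2.resize(s["img"][190:310,240:360],(400,400),interpolation=2)]))
P=[TG+[0,0,.125],TG+[0,0,-.04],TG+[0,0,-.04+.032]]
print("top",(proj(t,P)-[220,180])*400/70,"side",(proj(s,P)-[240,190])*400/120+[400,0],robot.current_time_s(),robot.current_finger_gap())
E
```

```text
top [[163.3 161.7]
 [222.6 233.9]
 [212.7 221.8]] side [[575.7  40.2]
 [580.8 275.3]
 [579.8 233. ]] 27.5667 0.026570302138762623
```

View pics/both8.png

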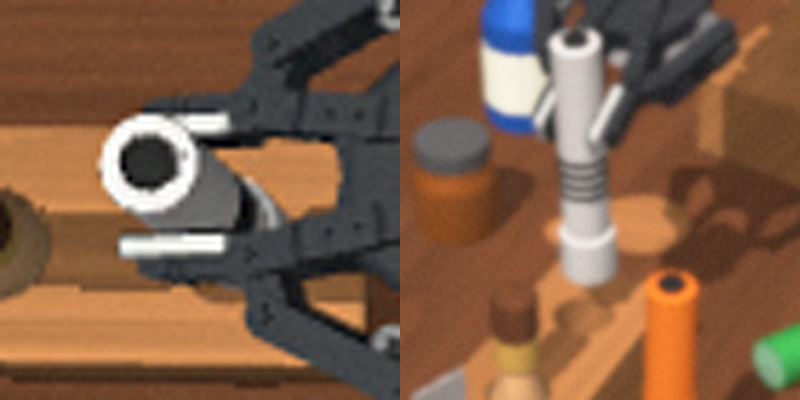

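Against the straight expectation, the tail is about 4 mm towards +y and the lens about 10 mm towards -y, so the torch is tilted 5° about x. I'll correct it by raising the tool elevation to -20° and insert.

```bash
python3 - <<'E'
from torch import *
np.set_printoptions(precision=4,suppress=True)
h2=tdir(90,-20);e2=list(eul(h2,[1.,0,0]));B=TG-.006*h2;ok=False
robot.move_l(list(B+[0,0,.065]),attitude=e2,feed=.05)
for dx,dy in((0,0),(0,.002),(0,-.002),(.002,0),(-.002,0)):
    o=np.array([dx,dy,0])
    robot.move_l(list(B+o+[0,0,.047]),feed=.1)
    hit=robot.move_l(list(B+o+[0,0,.028]),feed=.05,f_stop=5)
    print(dx,dy,hit,np.array(robot.current_position())-B,robot.current_contact_force(),robot.current_time_s())
    if not hit: ok=True;break
if ok:
    hit=robot.move_l(list(B+o+[0,0,-.003]),feed=.04,f_stop=5)
    print("seat",hit,np.array(robot.current_position())-B,robot.current_contact_force(),robot.current_time_s())
E
```

```text
0 0 True [0.0007 0.0001 0.0417] [-0.3985 -1.1028  4.6653] 28.525
0 0.002 True [0.0006 0.0022 0.0422] [ 0.5443 -1.2936  5.9988] 29.0333
0 -0.002 False [-0.0001 -0.002   0.0277] [-0.4474  0.1931 -1.9777] 29.8167
seat True [-0.0002 -0.0018 -0.0021] [ 0.9649 -0.3601  4.7888] 30.5333
```

The torch is seated in its hole. Now I'll release it, back off, locate the green torch, and stand it back up.

```bash
cat > green.py <<'E'
from h import *
from rig import robot
GB=np.array([.4764,.1151,0])
def locate():
    t=pickle.load(open("c7.pkl","rb"))[0]
    hs=cv2.cvtColor(t["img"],cv2.COLOR_BGR2HSV);m=cv2.inRange(hs,(50,120,50),(80,255,255))
    c=max(cv2.findContours(m,0,1)[0],key=cv2.contourArea).reshape(-1,2)
    X=onplane(t,c,.016)[:,:2]
    r=cv2.minAreaRect((X*1000).astype(np.float32));b=cv2.boxPoints(r)/1000
    k=np.argsort(b[:,0]); # head end has larger x and y
    l0=b-b.mean(0); ax=l0[np.argmax(b[:,1]+b[:,0])]
    ed=[b[i]-b[i-1] for i in range(4)];u=max(ed,key=np.linalg.norm);u=u/np.linalg.norm(u)
    if u[1]>0:u=-u
    # barrel-only refinement of the axis: points 45 mm beyond the head
    s=(X-X.mean(0))@u; lens_s=s.min(); q=s>lens_s+.045
    B=cv2.minAreaRect((X[q]*1000).astype(np.float32)); bb=cv2.boxPoints(B)/1000
    ed=[bb[i]-bb[i-1] for i in range(4)];v=max(ed,key=np.linalg.norm);v=v/np.linalg.norm(v)
    v=v*np.sign(v@u); bc=np.array(B[0])/1000
    sl=((X-bc)@v).min()
    return bc+v*sl,v,r,B
E
python3 - <<'E'
from green import *
import warnings;warnings.filterwarnings("ignore")
np.set_printoptions(precision=4,suppress=True)
lens,v,r,B=locate();print("lens",lens,"axis",v,np.degrees(np.arctan2(v[1],v[0])),"sizes mm",r[1],B[1])
l=np.r_[v,0];d0=-Z*C_-l*S_;w=np.cross(Z,l)
g=np.r_[lens+.09*v,.025]
for f in(1,-1):
    for up in(0,.1):
        q=robot.solve_ik(tcp(g+[0,0,up],d0),list(eul(d0,f*w)));print("pick",f,up,None if q is None else np.array(q))
    for az in(60,75,90,105):
        hz=tdir(az,0);d=hz*C_-Z*S_;gp=GB-.0104*hz
        Q=[robot.solve_ik(tcp(gp+[0,0,k]-b*d,d),list(eul(d,f*np.cross(-hz,Z)))) for k,b in((.09,0),(.2,0),(.09,.08))]
        print("place",f,az,[None if a is None else np.array(a) for a in Q])
E
```

```text
lens [0.4675 0.1003] axis [-0.4709 -0.8822] -118.09111 sizes mm (166.0843048095703, 33.25242614746094) (119.88713073730469, 27.83349609375)
pick 1 0 [-0.3113 -0.3345 -0.7385  1.0429  0.5997  1.7881]
pick 1 0.1 [-0.3113 -0.3989 -0.586   1.2597  0.5997  1.7881]
place 1 60 [array([-0.2242, -0.4365, -0.8291,  0.7795,  0.899 , -1.0771]), array([-0.2242, -0.5038, -0.6548,  1.0211,  0.899 , -1.0771]), array([-0.4001, -0.4304, -0.7154,  1.1117,  0.9491, -1.3577])]
place 1 75 [array([-0.2474, -0.1358, -0.578 ,  1.1081,  0.9598, -1.5457]), array([-0.2474, -0.2093, -0.4217,  1.3379,  0.9598, -1.5457]), array([-0.3988, -0.0866, -0.4455,  1.4045,  0.9467, -1.8067])]
place 1 90 [array([-0.2333,  0.128 , -0.3301,  1.4316,  0.9223, -1.9635]), array([-0.2333,  0.054 , -0.1892,  1.6465,  0.9223, -1.9635]), array([-0.3589,  0.185 , -0.1882,  1.6626,  0.8741, -2.15  ])]
place 1 105 [array([-0.1944,  0.3376, -0.1093,  1.6854,  0.8262, -2.2785]), array([-0.1944,  0.2662,  0.0216,  1.8878,  0.8262, -2.2785]), array([-0.2964,  0.4028,  0.0549,  1.8705,  0.7682, -2.3986])]
pick -1 0 [-0.3113 -0.3345 -0.7385 
[... 195 characters left out ...]
,  1.0211,  0.899 ,  2.0645]), array([-0.4001, -0.4304, -0.7154,  1.1117,  0.9491,  1.7838])]
place -1 75 [array([-0.2474, -0.1358, -0.578 ,  1.1081,  0.9598,  1.5958]), array([-0.2474, -0.2093, -0.4217,  1.3379,  0.9598,  1.5958]), array([-0.3988, -0.0866, -0.4455,  1.4045,  0.9467,  1.3349])]
place -1 90 [array([-0.2333,  0.128 , -0.3301,  1.4316,  0.9223,  1.1781]), array([-0.2333,  0.054 , -0.1892,  1.6465,  0.9223,  1.1781]), array([-0.3589,  0.185 , -0.1882,  1.6626,  0.8741,  0.9916])]
place -1 105 [array([-0.1944,  0.3376, -0.1093,  1.6854,  0.8262,  0.8631]), array([-0.1944,  0.2662,  0.0216,  1.8878,  0.8262,  0.8631]), array([-0.2964,  0.4028,  0.0549,  1.8705,  0.7682,  0.743 ])]
```

The green torch measures 166 x 33 mm (barrel 28 mm), as it should. Executing the repair at a safe height, placing from azimuth 90°.

```bash
python3 - <<'E'
from green import *
np.set_printoptions(precision=4,suppress=True)
lens,v,_,_=locate();l=np.r_[v,0];d0=-Z*C_-l*S_;w=np.cross(Z,l);g=np.r_[lens+.09*v,.025];e0=list(eul(d0,-w))
hz=tdir(90,0);d=hz*C_-Z*S_;gp=GB-.0104*hz;e1=list(eul(d,-np.cross(-hz,Z)))
assert robot.solve_ik(tcp(g+[0,0,.27],d0),e0) is not None and robot.solve_ik(tcp(gp+[0,0,.29],d),e1) is not None
robot.ungrasp();p=np.array(robot.current_position())
robot.move_l(list(p+[0,-.05,.12]),feed=.15)
robot.reach(tcp(g+[0,0,.13],d0),e0)
hit=robot.move_l(tcp(g,d0),feed=.12,f_stop=8);print("pick",hit,np.array(robot.current_position())-tcp(g,d0),robot.current_time_s())
robot.clamp(grasp_force=50);print("gap",robot.current_finger_gap())
robot.move_l(tcp(g+[0,0,.27],d0),feed=.25)
robot.reach(tcp(gp+[0,0,.29],d),e1);print(robot.current_time_s())
robot.move_l(tcp(gp+[0,0,.11],d),feed=.2)
hit=robot.move_l(tcp(gp+[0,0,.082],d),feed=.03,f_stop=5)
print("place",hit,np.array(robot.current_position())-tcp(gp+[0,0,.09],d),robot.current_contact_force(),"gap",robot.current_finger_gap(),robot.current_time_s())
t=robot.camera("top");s=robot.camera("side");pickle.dump((t,s),open("c9.pkl","wb"))
cv2.imwrite("pics/both9.png",np.hstack([cv2.resize(t["img"][210:310,230:330],(400,400),interpolation=2),cv2.resize(s["img"][210:330,270:390],(400,400),interpolation=2)]))
P=[GB,GB+[0,0,.165]]
print("top",(proj(t,P)-[230,210])*4,"side",(proj(s,P)-[270,210])*400/120+[400,0])
E
```

```text
pick False [ 0.0004 -0.0001  0.0007] 35.35
gap 0.026225868733649498
39.3167
place True [0.0001 0.0003 0.0014] [-1.5074 -1.8243  6.3057] gap 0.026080978011711095 41.0167
top [[202.6756 253.2533]
 [179.9474 244.0283]] side [[643.3072 330.1624]
 [653.6075 117.1512]]
```

View pics/both9.png

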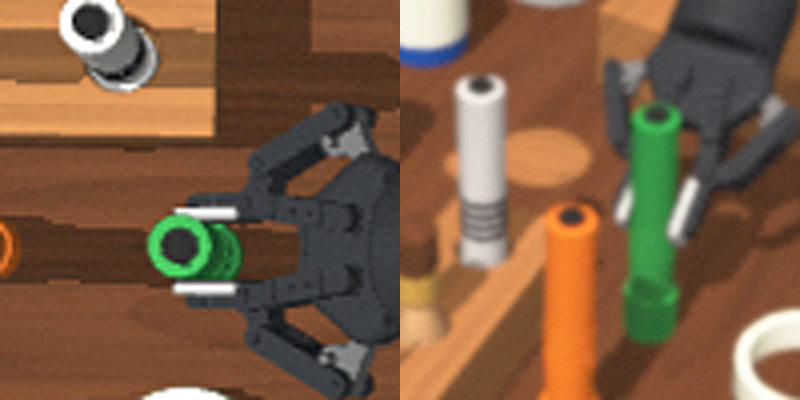

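The silver torch stands in its rack hole and the green one is upright, its tail at (180,245) against (180,244) expected. Now I'll release it, re-take the torch, and travel high and clear to the -y side before levelling.

```bash
python3 - <<'E'
from torch import *
np.set_printoptions(precision=3,suppress=True)
e=list(rg(1).as_euler("xyz"));B=TG-.006*h
hz=tdir(90,0);d=hz*C_-Z*S_
pu,eu=final(1,190,n,gap=.14,up=.2)
ups=[robot.solve_ik(list(B+v),e) for v in([0,0,.24],[0,-.11,.24])]+[robot.solve_ik(pu,eu)]
assert all(x is not None for x in ups),ups
robot.ungrasp();p=np.array(robot.current_position())
robot.move_l(list(p-.09*d),feed=.12)
robot.move_l(list(p-.09*d+[0,0,.12]),feed=.3)
robot.reach(list(B+[0,-.05,.12]),e)
hit=robot.move_l(list(B),feed=.12,f_stop=6);print("at torch",hit,robot.current_time_s())
assert not hit
robot.clamp(grasp_force=70);print("gap",robot.current_finger_gap())
robot.move_l(list(B+[0,0,.06]),feed=.1)
robot.move_l(list(B+[0,0,.24]),feed=.25)
robot.move_l(list(B+[0,-.11,.24]),feed=.25);print(robot.current_contact_force(),robot.current_time_s())
robot.reach(pu,eu)
p,_=final(1,190,n,gap=.14);robot.move_l(p,feed=.15)
print(np.array(p),robot.current_position(),"gap",robot.current_finger_gap(),robot.current_contact_force(),robot.current_time_s())
t=robot.camera("top");s=robot.camera("side");pickle.dump((t,s),open("c10.pkl","wb"))
a=t["img"][180:360,130:530];b=s["img"][90:330,220:520]
cv2.imwrite("pics/fin.png",np.vstack([cv2.resize(a,(640,288),interpolation=2),np.hstack([cv2.resize(b,(375,300),interpolation=2),np.zeros((300,265,3),np.uint8)])]))
lens=PM-n*.15;tail=lens-n*.165
print("exp top",(proj(t,[lens,tail])-[130,180])*1.6,"side",(proj(s,[lens,tail])-[220,90])*1.25+[0,288])
E
```

```text
at torch False 44.9583
gap 0.026115709870369277
[-1.006 -0.629 -2.148] 47.7417
[0.378 0.009 0.135] [0.378 0.009 0.136] gap 0.025781758497890328 [ 0.531  0.545 -1.178] 50.5583
exp top [[419.531 182.379]
 [292.465 259.092]] side [[222.454 444.858]
 [244.381 498.83 ]]
```

View pics/fin.png

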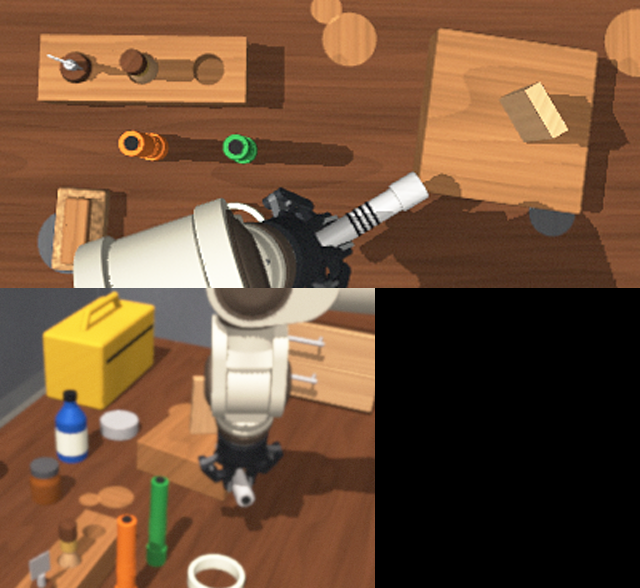

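The scene looks right: everything in place, the sample standing, the torch near (423,184) against an expected (420,182). A quick numeric check of azimuth and pitch before handing in.

```bash
python3 - <<'E'
from torch import *
np.set_printoptions(precision=4,suppress=True)
t,s=pickle.load(open("c10.pkl","rb"))
hs=cv2.cvtColor(t["img"],cv2.COLOR_BGR2HSV);m=cv2.inRange(hs,(0,0,110),(179,60,255));m[:,:338]=0;m[:285]=0;m[340:]=0;m[:,410:]=0
c=max(cv2.findContours(cv2.morphologyEx(m,cv2.MORPH_OPEN,np.ones((3,3))),0,1)[0],key=cv2.contourArea).reshape(-1,2)
X=onplane(t,c,.13)[:,:2]
a=X@n[:2];u=np.array([-n[1],n[0]])
print("panel-axis lens dist to face",PM[:2]@n[:2]-.01-a.max(),"head lateral",np.ptp((X@u)[a>a.max()-.025]))
off=[]
for lo_,hi_ in((.004,.026),(.03,.05)):
    q=(a<a.max()-lo_)&(a>a.max()-hi_);v=(X@u)[q];off.append((a.max()-(lo_+hi_)/2,(v.max()+v.min())/2-PM[:2]@u,np.ptp(v)))
print("lateral offsets head,barrel (m)",off)
# tail button in side view
g=s["img"][470//1:510] if False else s["img"]
cx,cy=int(220+245/1.25),int(90+(499-288)/1.25)
r=cv2.cvtColor(g,6)[cy-9:cy+10,cx-9:cx+10];print(r[::2,::2])
ys,xs=np.nonzero(r<70);w=np.array([cx-9+xs.mean(),cy-9+ys.mean()]);print("button px",w,len(xs),"exp",proj(s,[PM-n*.315]))
o,d=ray(s,[w]);d=d[0];k=((PM-o)@np.r_[u,0])/(d@np.r_[u,0]);T=o+k*d
print("tail",T,"exp",PM-n*.315,robot.current_time_s())
E
```

```text
panel-axis lens dist to face 0.13816513307457806 head lateral 0.033917018258642184
lateral offsets head,barrel (m) [(np.float64(0.29175050851196693), np.float64(-0.0011291508392515803), np.float64(0.03385101688208786)), (np.float64(0.26675050851196697), np.float64(-0.00029965965591405297), np.float64(0.031047962319272482))]
[[185 224 230 233 232 222 166  87  55  57]
 [170 217 234 241 243 238 211 118  62  59]
 [148 204 230 240 240 235 221 163  75  56]
 [120 186 222 226 209 189 202 188 101  58]
 [ 97 168 206 167 105  82 132 181 125  59]
 [ 90 153 189 112  46  40  72 152 117  56]
 [ 91 126 179 125  59  50  93 125  76  56]
 [ 83  87 133 153 110  98 102  81  58  55]
 [ 64  56  59  84  77  75  58  56  57  57]
 [ 58  55  54  55  53  53  57  54  53  55]]
button px [418.8108 261.6126] 111 exp [[415.505  258.6639]]
tail [0.3411 0.0682 0.1393] exp [0.3527 0.0489 0.13  ] 50.6583
```

Lens distance is 138 mm and lateral offset about 1 mm. Reading the button from the grid at about (416.3, 259.7) against (415.5, 258.7) expected puts the pitch within about 2°. Handing in.

```bash
python3 -c "
from rig import robot
robot.wait(.3);print(robot.current_finger_gap(),robot.current_contact_force(),robot.current_time_s());robot.finish_job()"
```

```text
0.026020508269671748 [ 0.5021645   0.11377485 -1.65689133] 50.9583
the job is handed in; nothing more can be done
```

I handed the job in at 51.0 s. The sample stands upright on a short end on the riser and has been let go. The torch is held about level, shining square on at the middle of its broad face.

**What went wrong:** on the first try, the torch knocked over the green look-alike, most likely as I swung it across. I put the torch back in its hole, which took several tries because the knock had tilted it about 5° in the jaws. I then stood the green one up again and fetched the torch a second time by a higher path. The green one is upright, with its tail about where it was to within a pixel, but it was moved and not left alone as asked.

**Last checks:**
- **Torch aim:** the lens is 138 mm from the face and about 1 mm off to the side. Pitch is within about 2°, judged from where the tail button appears in the side view; an automatic reading of that button was thrown off by the dark background, so I read it by hand.
- **Contact:** the wrist force was about 1.7 N, which is just the torch's weight.
- **Other things:** those visible in the last picture (brush, scraper, orange torch, sander, flask, tin, jar, tape) looked to be where they started. I checked only the orange torch by measurement, before the repair.

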